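# Lock a desk carousel tray onto its spindle with an R-clip

### The arm

A 6-joint arm with a two-finger parallel gripper is mounted at the origin on a cart in front of the work surface, level with it; the furniture and walls round the work are solid. World frame = base frame: x ahead of the robot, y to its left, z up, the work surface at z = 0. Lengths are in m, angles in rad, forces in N, time in s.
With the tool pointing down it reaches from about 0.325 to 0.925 m from the base axis. Payload 3.1 kg.
Tool frame: the origin (TCP) lies at the very end of the fingers, on their centre line; the grasp point (between the pads) lies 19 mm behind it; z points along the fingers, y is the line along which they close (so a half turn about z gives the same grasp; the last joint's range is limited). The gripper opens to 85 mm and grips with 20 to 120 N. Pads are 22 mm wide; open, the fingers measure 114 mm over their backs; the gripper's body (76 mm by 85 mm) begins 54 mm behind the grasp point. The pads swing forward as they close: fully open they stand 13 mm farther back than shut.
Start: joints at [-1.41, 0.217, 1.613, -0, 1.311, -0.112], TCP at [0.168, -0.602, 0.231] pointing down, gripper open.
Joint ranges: [-2.75, 2.75], [-0.78, 2.1], [0.31, 2.55], [-1.13, 4.27], [0.13, 2.63], [-2.58, 2.58]. Speed limits (rad/s): [2.79, 2.79, 3.14, 3.14, 3.14, 3.14].

### API

Orientations are given as a 3x3 rotation matrix whose columns are the frame's x, y, z axes.
In Python, from plant import manip gives the robot as it stands. The module is installed in compiled form; this text tells all that it offers.
- The arm moves only by the tool servo_tool, never from a script. Its argument "deltas" is a list that holds one entry, the list of rows, each a list of 5 numbers: the finger opening in m, from 0 to 0.0854, then the shift along the world's x, y, z in m, then the turn about the world's z in degrees. A call has 1 to 12 rows; each row is the pose to reach, as a shift and turn from the pose commanded when the call began; what a row does not reach only later rows make up. A row lasts 1/12 s, in which the tool goes at most 41.7 mm and 7.16 degrees, less where a joint would pass 70% of its speed; a pose out of reach is approached as far as the arm can. A call with a gripper value outside its range is refused whole. The fingers move at their own pace and stop on an object; "newtons" is the grip in N (left out, the last holds). Time passes only in rows, so rows that repeat a pose let the fingers close. It gives the time, the measured TCP pose, the force, the opening and the grip force at its end, in the units of the state.
- manip.read_state(): the state, without advancing time (a new reading comes with each control period).
- manip.snapshot(name): name is "scene" or "top"; returns a dict with "pixels" (480x640x3 uint8, red, green, blue), "range_z" (480x640 float32, m along the optical axis (not along the pixel's ray), 0 where there is no reading), "fx", "fy", "cx", "cy" (pixels), "dist_coeffs" ([k1, k2, p1, p2, k3] as OpenCV has them; the pictures are not rectified), "R" (3x3) and "t" (3): a world point X has camera coordinates R X + t. Camera axes: x right, y down, z forward; pixel columns grow to the right and rows downward; lengths in m; the calibration is good to about 2 mm. A picture is of the moment at which its call begins.
- manip.close_job(): hands the job in; it is judged then, once.
The state is a dict: "time": time; "qpos": joint angles; "joint_velocities": joint speeds; "joint_efforts": joint torques, N m; "position": TCP position; "eef_rot": TCP orientation; "ft_force": force on the tool from outside, world axes, zero at the start; "moment": the same for the moment, N m; "opening": finger opening in m; "grip_force": force on a finger pad.
Only numpy, scipy, OpenCV 4.12 (cv2) and the standard library are available. Lean on these libraries where they do the work, as an engineer would, in place of code of your own. Each camera call takes 0.05 s, during which the arm holds its last target. There are 200 camera calls.

### The job

Set the round tray on the stand's spindle so that it sits flat on the foot. Then lock it there: push the R-clip's straight leg through the cross hole of the spindle, gently, until the bow springs over the spindle and the eye is home against it, and let go. Leave the eraser, calculator and small clip box beside the work alone.

Things in the scene. Friction and masses are not known exactly. Their poses are not given: they have to be found in the camera images.
- stand: fixed carousel stand: round dark steel foot, 120 mm across, 16 mm high, with an upright aluminium spindle of 22 mm diameter in its centre (24 mm collar, 8 mm high, at its root). Origin: centre of the foot's underside, on the desk and on the spindle's axis; z up, x along the spindle's cross hole. Do not press on the stand or its spindle, with clip or hand, with more than 20 N.
- spindle_axis (a point): point on the spindle's axis 50 mm above the desk. The spindle is set to a different height each time: its top (14 mm flat above a 4 mm high cone) stands 76 to 98 mm above the desk, to be seen or felt. Cross hole right through along the stand's x, 8.4 mm wide and high, mouths countersunk to 13 mm width; its centre is 14 mm below the top. The spindle is firm. Either end may be entered.
- tray: loose grey round tray, 150 mm across, rim 16 mm high, 0.18 to 0.35 kg, with a tubular hub in the middle: 44 mm outside, bore 26 mm, 36 mm high; three low vanes (13 mm high) run from hub to rim. Origin: centre of its underside on the bore's axis, z up. Grip it across the hub from above. On the stand its origin is 16 mm and its hub's top 52 mm above the desk; any yaw.
- clip: loose polished steel R-clip of 6 mm wire, lying flat, 0.07 kg, 99 mm long. Origin: on the desk under the centre of its eye, z up. The eye is an oval double-wound loop 30 mm long (x), 26 mm wide (y), 12 mm high, with straight sides 18 mm long: grip it across y. The straight leg points along +x at y = -10 mm, wire centre 3 mm above the underside; the sprung bow lies beside it.
- clip_tip (a point): end of the straight leg, 84 mm ahead of the eye's centre (clip frame 84, -10, 3 mm); the last 5 mm are thinner, 4 mm across
- clip_seat (a point): point of the clip that lies on the spindle's axis when the clip is home: on the leg's centre line, 26 mm ahead of the eye's centre (clip frame 26, -10, 3 mm). The eye's front, 15 mm ahead of its centre, then meets the spindle.
- bow (a joint): angle by which the sprung bow is spread away from the leg, rad: 0 at rest, about 0.2 while it passes the spindle's widest part, under 0.06 once snapped over. The bow is nearest to the leg at clip x = 40 mm and flares out to y = 6.5 mm at its free end, x = 57 mm. Spreading it takes a push of some 3 to 6 N; past that the bow draws the clip on by itself.
- eraser: small eraser in a blue sleeve, 22x52x13 mm, a bystander; origin at the centre of its underside
- calculator: pocket calculator, 118x68x13 mm, a bystander; origin at the centre of its underside
- clip_box: small translucent blue box, 50x66x23 mm, a bystander; origin at the centre of its underside

How it is judged:
On the way, in this order (a step that is already met when the one before it is completed fails the run):
1. the tray sits flat on the foot, over the spindle (horizontal distance between tray and stand below 0.005 m and z of tray in the frame of stand below 0.019 m and angle between tray's own z axis and vertical below 0.08 rad), for 0.2 s.
2. pushed on, the bow spreads over the spindle (value of joint bow above 0.1 rad and horizontal distance between clip_seat and stand below 0.03 m and contact force between clip and stand above 0.5 N), for 0.02 s.
3. the clip is through the cross hole and home, its bow sprung over the spindle (horizontal distance between clip_seat and stand below 0.004 m and z of clip_seat in the frame of stand below 0.087 m and value of joint bow below 0.06 rad), for 0.2 s.
At the end, for the whole second after the job is handed in: Tray flat on the foot (within 5 mm of the axis, origin under 19 mm up, tilt under 0.08 rad); clip leg through the cross hole (within 0.3 rad of it), seat point within 4 mm of the axis and 58 to 87 mm above the desk, bow closed (under 0.06 rad); both at rest (all of step 1 and all of step 3 and z of clip_seat in the frame of stand above 0.058 m and angle between the x axis of clip and the x axis of stand, either way round below 0.3 rad and linear speed of each of clip, tray below 0.02 m/s); the robot touches nothing.
It fails at once if the clip is pressed against the stand or its spindle with more than 20 N (contact force between clip and stand above 20 N).
It fails at once if the hand presses on the stand or its spindle with more than 20 N (contact force between the arm and stand above 20 N).
It fails at once if the eraser, calculator or clip box is shifted by more than 20 mm (distance of any of eraser, calculator, clip_box from where it was at the start of the episode above 0.02 m).
It also fails if it takes over 64 s, if anything falls off the work surface, if the arm or the gripper's body presses on something with over 40 N, if the wrist force passes 120 N, or if a joint passes its speed limit or range.

## Working session

There is one attempt and no reset: what is moved stays moved. The work goes in short steps, Python scripts to look and compute and a tool call to move; the robot and the scene stay as the last step left them, time stands still between calls to the robot, and variables do not carry over. Pictures are saved under pics/ and viewed, at most 10 in all, crops included, and the job is handed in when it is done.

Besides the shell and the picture viewer there is one more tool, called after "Emit:" as name(argument=value, ...) on one line, values as JSON. servo_tool: Moves the arm, as the interface text tells. Its arguments: {"type":"object","properties":{"deltas":{"type":"array"},"newtons":{"type":"number"}},"required":["deltas"]}

```bash
mkdir -p pics; cat > h.py <<'E'
import numpy as np, cv2
from plant import manip
def snap(n):
    s=manip.snapshot(n); s['K']=np.array([[s['fx'],0,s['cx']],[0,s['fy'],s['cy']],[0,0,1.]]); s['D']=np.array(s['dist_coeffs'],float)
    s['R']=np.array(s['R']);s['t']=np.array(s['t']);return s
def rays(s,uv):
    p=cv2.undistortPoints(np.array(uv,float).reshape(-1,1,2),s['K'],s['D'])[:,0]
    d=np.c_[p,np.ones(len(p))]; return d
def onz(s,uv,z):
    d=rays(s,uv)@s['R']; c=-s['R'].T@s['t']; return c+d*((z-c[2])/d[:,2])[:,None]
def cloud(s):
    v,u=np.mgrid[0:480,0:640]; d=rays(s,np.c_[u.ravel(),v.ravel()]); z=s['range_z'].ravel()
    P=(d*z[:,None]-s['t'])@s['R']; P[z==0]=np.nan; return P.reshape(480,640,3)
def proj(s,X):
    return cv2.projectPoints(np.array(X,float).reshape(-1,1,3),cv2.Rodrigues(s['R'])[0],s['t'],s['K'],s['D'])[0][:,0]
def save(s,n,crop=None,k=1):
    im=s['pixels'][...,::-1]
    if crop: im=im[crop[1]:crop[3],crop[0]:crop[2]]
    cv2.imwrite('pics/'+n,cv2.resize(im,None,fx=k,fy=k,interpolation=cv2.INTER_CUBIC))
E
python3 - <<'E'
from h import *
for n in('scene','top'):
    s=snap(n); save(s,n+'0.png'); print(n,-s['R'].T@s['t'],s['R'][2],s['fx'])
    P=cloud(s); print(np.isfinite(P[...,0]).mean(), np.nanmin(P.reshape(-1,3),0),np.nanmax(P.reshape(-1,3),0))
print(manip.read_state())
E
```

```text
scene [-0.04711756  0.60409953  0.51908241] [ 0.67541879 -0.54251531 -0.49948633] 496.3804707569651
0.995888671875 [-0.00882684 -1.92885083 -0.75185373] [1.08897278 0.68200579 0.49269593]
top [0.38525718 0.10608175 1.13046139] [ 0.20988231  0.01324579 -0.97763693] 567.9728365063984
0.995927734375 [-0.0468656  -0.89631422 -0.75682272] [1.08531633 1.13021023 0.5522374 ]
{'time': 0.1, 'qpos': array([-1.41021043e+00,  2.17712684e-01,  1.61481588e+00, -3.10905191e-06,
        1.31129309e+00, -1.12217208e-01]), 'joint_velocities': array([-0.00027161, -0.00170781, -0.0040989 , -0.00087034, -0.00039644,
        0.00307732]), 'joint_efforts': array([-4.60934771e-04, -3.98076510e+01, -3.04968345e+01, -1.55949524e-04,
        4.22803627e-03, -1.13766063e-05]), 'position': array([ 0.16828406, -0.60113719,  0.23005574]), 'eef_rot': array([[ 9.63019262e-01,  2.69432314e-01, -3.59375390e-04],
       [ 2.69432440e-01, -9.63016781e-01,  2.19983813e-03],
       [ 2.46622946e-04, -2.21531388e-03, -9.99997516e-01]]), 'ft_force': array([ 0.38414725,  0.92242714, -0.21603157]), 'moment': array([ 0.01064306, -0.01181902,  0.01319969]), 'grip_force': 0.0, 'opening': 0.0853374395753784}
```

View pics/scene0.png

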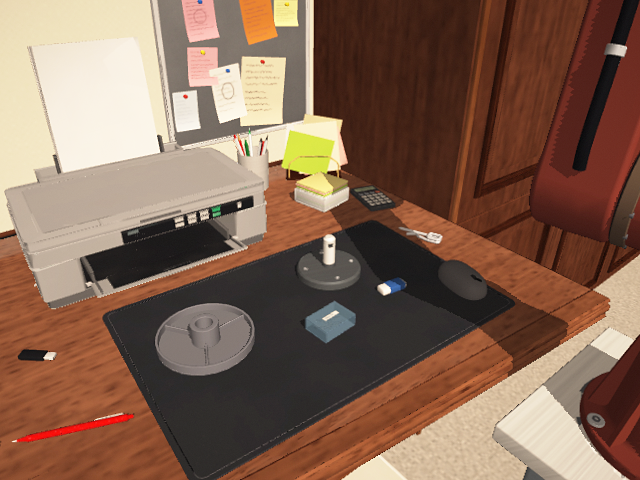

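View pics/top0.png

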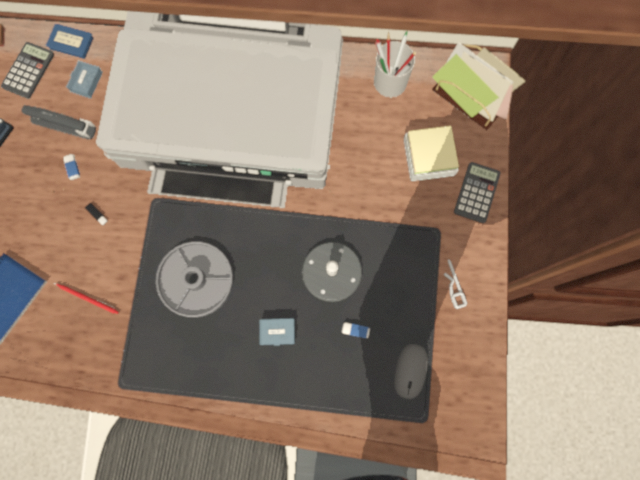

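The scene shot shows the tray at about (205,338), the stand at (329,265) and the clip at (425,236). In the top shot they are at (193,278), (332,270) and (456,288). The eraser is at (356,330) and the clip box at (277,332).

```bash
python3 - <<'E'
from h import *
S={n:snap(n) for n in('scene','top')}
a=S['scene']['pixels'][225:295,290:370,::-1]; b=S['top']['pixels'][250:320,430:485,::-1]; c=S['scene']['pixels'][220:250,390:450,::-1]; d=S['top']['pixels'][230:310,295:370,::-1]
def fit(x): return cv2.resize(x,(390,290),interpolation=cv2.INTER_CUBIC)
def f2(x):
    k=min(390/x.shape[1],290/x.shape[0]); y=cv2.resize(x,None,fx=k,fy=k,interpolation=cv2.INTER_CUBIC); o=np.zeros((290,390,3),np.uint8); o[:y.shape[0],:y.shape[1]]=y; print(k); return o
cv2.imwrite('pics/crops.png',np.vstack([np.hstack([f2(a),f2(b)]),np.hstack([f2(c),f2(d)])]))
for n,s in S.items():
    P=cloud(s); Z=P[...,2]
    print(n,'mat z',np.nanmedian(Z[360:380,330:380]) if n=='top' else np.nanmedian(Z[390:420,200:240]))
    rough=onz(s,[[332,270]],.04)[0] if n=='top' else onz(s,[[329,245]],.08)[0]
    for nm,uv in (('stand',(332,270) if n=='top' else (329,268)),('tray',(193,278) if n=='top' else (205,338)),('clip',(456,288) if n=='top' else (425,236))):
        c=onz(s,[uv],.02)[0][:2]
        r=np.hypot(P[...,0]-c[0],P[...,1]-c[1])
        m=(r<.11)&(Z>.006)
        q=P[m]; print(nm,c,len(q),'zhist',np.histogram(q[:,2],bins=[.004,.008,.012,.015,.018,.03,.034,.039,.05,.06,.07,.075,.08,.085,.09,.095,.1,.11])[0])
        if nm=='stand':
            f=q[(q[:,2]>.0135)&(q[:,2]<.0185)]; (cx,cy),rr=cv2.minEnclosingCircle(f[:,:2].astype(np.float32)); print('foot',cx,cy,rr)
            f=q[(q[:,2]>.055)]; print('spindle',len(f),np.median(f,0),f[:,2].max())
        if nm=='tray':
            f=q[(q[:,2]>.034)&(q[:,2]<.04)]; (cx,cy),rr=cv2.minEnclosingCircle(f[:,:2].astype(np.float32)); print('hub',cx,cy,rr,np.median(f[:,2]))
            f=q[(q[:,2]>.014)&(q[:,2]<.018)]; (cx,cy),rr=cv2.minEnclosingCircle(f[:,:2].astype(np.float32)); print('rim',cx,cy,rr)
    # clip by brightness
    hsv=cv2.cvtColor(s['pixels'],cv2.COLOR_RGB2HSV)
    m=((hsv[...,1]<70)&(hsv[...,2]>90)).astype(np.uint8)
    x0,y0,x1,y1=(435,250,480,320) if n=='top' else (392,222,450,250)
    ys,xs=np.nonzero(m[y0:y1,x0:x1]); 
    w=onz(s,np.c_[xs+x0,ys+y0],.005)
    (cc,sz,an)=cv2.minAreaRect(w[:,:2].astype(np.float32)); print('clip',cc,sz,an,len(xs)); 
    mu=w[:,:2].mean(0); e=np.linalg.eigh(np.cov((w[:,:2]-mu).T))[1][:,1]; print(mu,e)
E
```

```text
4.142857142857143
4.142857142857143
6.5
3.625
scene mat z -0.0007890333723896525
stand [0.53984138 0.12236037] 2201 zhist [  54  200  512 1041   97   24   25   60   67   44   42   35    0    0
    0    0    0]
foot 0.5263397097587585 0.10164683312177658 0.08804810047149658
spindle 160 [0.55075424 0.11408878 0.06899709] 0.07795436996943317
tray [0.5024499  0.38919349] 2454 zhist [285 602 602 320 273 128 244   0   0   0   0   0   0   0   0   0   0]
hub 0.51970374584198 0.38276544213294983 0.02269722893834114 0.035176664358047185
rim 0.5197237730026245 0.3814904987812042 0.07610958814620972
clip [ 0.51452368 -0.10949772] 66 zhist [22 39  0  0  4  1  0  0  0  0  0  0  0  0  0  0  0]
clip (0.5461977124214172, -0.12986740469932556) (0.09697100520133972, 0.041729964315891266) 20.84000587463379 270
[ 0.53496973 -0.13218628] [-0.94080513 -0.33894793]
top mat z 0.0002085546004631596
stand [0.55636642 0.1108637 ] 2853 zhist [  32  121  738 1305  522    4    3   10    9   10   36   59    4    0
    0    0    0]
foot 0.5336068272590637 0.10209780931472778 0.0825025662779808
spindle 117 [0.55327524 0.11117853 0.07538224] 0.0814431335651475
tray [0.52027593 0.38222369] 1852 zhist [619 283 244 268 167  55 195  21   0   0   0   0   0   0   0   0   0]
hub 0.5197117924690247 0.38086405396461487 0.021997829899191856 0.036210501663850134
rim 0.5198301672935486 0.3812606930732727 0.07516452670097351
clip [ 0.53893307 -0.13421354] 222 zhist [48 68 11  0  2  1  0  0  0  0  2  1  0  0  0  1  2]
clip (0.5486701130867004, -0.1299462914466858) (0.0989643782377243, 0.02911463938653469) 23.768047332763672 420
[ 0.54048992 -0.13585468] [-0.95819477 -0.28611672]
```

View pics/crops.png

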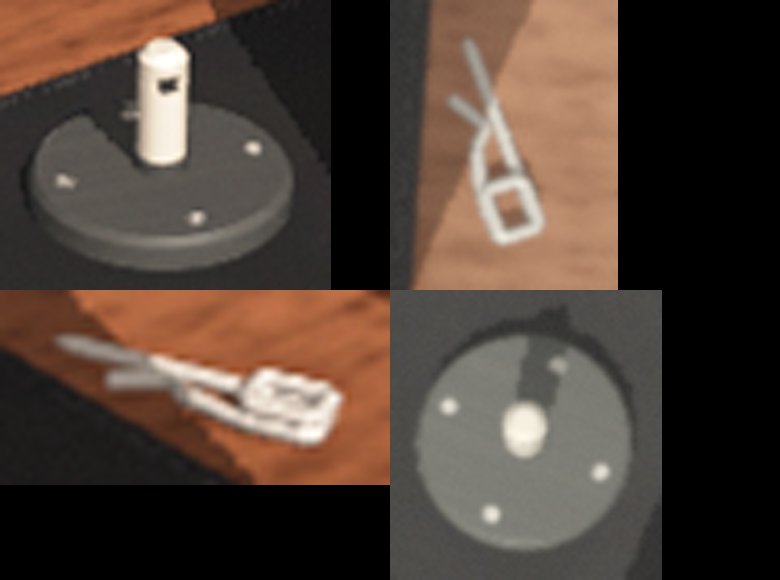

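The crops show the spindle top at scene pixel (329,236) and the hole mouth at (331,245). The foot screws lie on two perpendicular axes about 25° off. The clip's eye is at top pixel (460,301) and its leg tip at (449,260). I'll refine these and then move.

```bash
python3 - <<'E'
from h import *
T=snap('top');S=snap('scene')
def blobs(s,box,th,zz,amin=1,smax=60):
    x0,y0,x1,y1=box; g=s['pixels'][y0:y1,x0:x1].astype(int); m=((g.min(2)>th)).astype(np.uint8)
    n,l,st,c=cv2.connectedComponentsWithStats(m); 
    for i in range(1,n):
        if st[i,4]>=amin: 
            uv=c[i]+[x0,y0]; print(uv.round(1),st[i],onz(s,[uv],zz)[0].round(4))
print('top screws');blobs(T,(300,236,365,305),125,.016,2)
print('scene screws');blobs(S,(296,240,363,292),120,.016,2)
# eye & leg (top), refined crop brightness
hsv=cv2.cvtColor(T['pixels'],cv2.COLOR_RGB2HSV); m=((hsv[...,1]<75)&(hsv[...,2]>80)).astype(np.uint8)
x0,y0,x1,y1=435,250,480,320
for r in m[y0:y1,x0:x1]: print(''.join('#' if v else '.' for v in r))
# spindle widths in both
for n,s in(('top',T),('scene',S)):
    P=cloud(s);c=np.array([.5525,.1115]);q=P[(np.hypot(P[...,0]-c[0],P[...,1]-c[1])<.025)&(P[...,2]>.03)]
    print(n,np.percentile(q[:,2],[50,90,95,99]))
    for a in np.arange(.03,.09,.01):
        k=q[(q[:,2]>a)&(q[:,2]<a+.01)]
        if len(k): print(round(a,3),len(k),k.mean(0).round(4))
g=S['pixels'][232:262,318:342].astype(int).sum(2)//3
print(g)
E
```

```text
top screws
[341.3 250.5] [39 13  5  4 15] [0.5976 0.0952 0.016 ]
[310.8 261.5] [ 8 23  7  6 33] [0.5708 0.1542 0.016 ]
[331.4 268.2] [ 25  25  14  16 178] [0.5605 0.1124 0.016 ]
[352.5 279.5] [50 41  6  6 32] [0.5411 0.0691 0.016 ]
[322.4 291.4] [20 53  6  6 33] [0.5132 0.1266 0.016 ]
[319.2 296.2] [17 59  5  3  6] [0.5034 0.1322 0.016 ]
[329.3 298.7] [23 62 14  2 18] [0.5    0.1121 0.016 ]
scene screws
[328.9 252.1] [ 27   0  12  25 256] [0.5886 0.0836 0.016 ]
[350.7 260.1] [53 19  4  3  9] [0.5411 0.0688 0.016 ]
[305.1 268.2] [ 8 27  4  3  9] [0.5704 0.1541 0.016 ]
[337. 277.] [40 36  3  3  9] [0.513  0.1253 0.016 ]
[333.9 282.6] [31 42 14  2 19] [0.5029 0.1408 0.016 ]
.............................................
.............................................
.............................................
.............................................
.............................................
.............................................
.............................................
.............................................
.............................................
......
[... 5569 characters left out ...]
44  45  41  56 113 166 194 214 226 232 236 238 240 238 233 201  91
   83  85  85  84  83  83]
 [ 48  47  46  46  57 113 167 196 215 226 233 237 238 240 238 233 201  91
   82  84  83  85  83  84]
 [ 48  48  48  47  58 112 168 196 214 226 232 237 239 239 238 232 197  85
   82  83  85  85  83  84]
 [ 49  49  48  44  57 113 168 196 214 226 233 237 238 240 237 232 198  80
   83  82  84  85  85  85]
 [ 44  45  47  44  66 122 168 197 214 226 232 237 238 239 237 231 196  80
   83  83  85  84  84  85]
 [ 64  45  46  44  70 127 169 198 215 226 233 237 238 239 237 231 193  79
   83  86  85  85  87  85]
 [ 83  65  45  44  64 120 171 198 215 227 233 237 238 240 237 233 194  73
   82  86  84  84  85  84]]
```

Emit:
servo_tool(deltas=[[[0.085, 0.014, 0.04, 0, 0], [0.085, 0.028, 0.08, 0, 0], [0.085, 0.042, 0.12, 0, 0], [0.085, 0.056, 0.16, 0, 0], [0.085, 0.07, 0.2, 0, 0], [0.085, 0.084, 0.24, 0, 0], [0.085, 0.098, 0.28, 0, 0], [0.085, 0.112, 0.32, 0, 0], [0.085, 0.126, 0.36, 0, 0], [0.085, 0.14, 0.4, 0, 0], [0.085, 0.154, 0.44, 0, 0], [0.085, 0.168, 0.48, 0, 0]]], newtons=40)

```text
time: 1.3
position: [0.3337, -0.1282, 0.2316]
eef_rot: [[0.963, 0.269, 0.002], [0.269, -0.963, -0.001], [0.001, 0.001, -1.0]]
ft_force: [1.7, -0.4, -0.1]
opening: 0.0848
grip_force: 0.0
```

```bash
python3 - <<'E'
from h import *
T=snap('top');S=snap('scene')
a,b=onz(T,[[449,260],[460.1,291]],.003)
d=(b-a)[:2];d=-d/np.hypot(*d);n=np.array([-d[1],d[0]])
tip=onz(T,[[448.6,258.8]],.003)[0][:2]
print('leg az',np.degrees(np.arctan2(d[1],d[0])),'tip',tip,'origin',tip-.084*d+.010*n)
print('eye',[onz(T,[[459.1,300.6]],z)[0].round(4) for z in(.006,.012)])
c=np.array([.5557,.1113]); th=np.radians(160.3); m=c+.0085*np.array([np.cos(th),np.sin(th)])
cam=(-S['R'].T@S['t'])[:2]; u=(c-cam)/np.hypot(*(c-cam))
for z in(.06,.062,.064,.066,.068): print('hole z',z,proj(S,[[*m,z]])[0].round(2),'axis',proj(S,[[*c,z]])[0].round(2),'top back edge',proj(S,[[*(c+.007*u),z+.014]])[0].round(2),'top-cam top',proj(T,[[*c,z+.014]])[0].round(2))
print('base',proj(S,[[*c,.03]])[0])
E
```

```text
leg az 21.373273686839067 tip [ 0.59918174 -0.12147184] origin [ 0.51731434 -0.14277274]
eye [array([ 0.5163, -0.144 ,  0.006 ]), array([ 0.5156, -0.1427,  0.012 ])]
hole z 0.06 [330.26 246.06] axis [328.73 243.78] top back edge [328.92 235.2 ] top-cam top [331.94 265.96]
hole z 0.062 [330.28 245.11] axis [328.75 242.83] top back edge [328.95 234.24] top-cam top [331.95 265.79]
hole z 0.064 [330.3  244.16] axis [328.78 241.88] top back edge [328.97 233.28] top-cam top [331.96 265.62]
hole z 0.066 [330.33 243.2 ] axis [328.8  240.93] top back edge [328.99 232.32] top-cam top [331.96 265.45]
hole z 0.068 [330.35 242.24] axis [328.82 239.98] top back edge [329.01 231.35] top-cam top [331.97 265.27]
base [328.42203116 257.73531555]
```

Emit:
servo_tool(deltas=[[[0.085, 0.014, 0.04, 0, 0], [0.085, 0.028, 0.08, 0, 0], [0.085, 0.042, 0.12, 0, 0], [0.085, 0.056, 0.16, 0, 0], [0.085, 0.07, 0.2, 0, 0], [0.085, 0.084, 0.24, 0, 0], [0.085, 0.098, 0.28, 0, 0], [0.085, 0.112, 0.32, 0, 0], [0.085, 0.13, 0.357, 0, 0], [0.085, 0.145, 0.394, 0, 0], [0.085, 0.16, 0.431, 0, 0], [0.085, 0.173, 0.468, 0, 0]]])

```text
time: 2.4
position: [0.5081, 0.3391, 0.231]
eef_rot: [[0.963, 0.269, 0.001], [0.269, -0.963, -0.001], [0.0, 0.001, -1.0]]
ft_force: [0.8, -0.2, 1.6]
opening: 0.0852
grip_force: 0.0
```

Emit:
servo_tool(deltas=[[[0.085, 0.011, 0.035, -0.03, 7], [0.085, 0.011, 0.035, -0.07, 14], [0.085, 0.011, 0.035, -0.11, 14], [0.085, 0.011, 0.035, -0.15, 14], [0.085, 0.011, 0.035, -0.18, 14], [0.085, 0.011, 0.035, -0.205, 14], [0.085, 0.011, 0.035, -0.216, 14], [0.085, 0.011, 0.035, -0.216, 14], [0.04, 0.011, 0.035, -0.216, 14], [0.04, 0.011, 0.035, -0.216, 14], [0.04, 0.011, 0.035, -0.216, 14], [0.04, 0.011, 0.035, -0.216, 14]]], newtons=50)

```text
time: 3.4
position: [0.5199, 0.3748, 0.019]
eef_rot: [[0.869, 0.494, 0.005], [0.494, -0.869, 0.004], [0.006, -0.001, -1.0]]
ft_force: [-0.9, 1.6, 2.4]
opening: 0.0425
grip_force: 50.3
```

Emit:
servo_tool(deltas=[[[0.03, 0, 0, 0, 0], [0.03, 0, 0, 0, 0]]])

```text
time: 3.57
position: [0.5199, 0.3748, 0.019]
eef_rot: [[0.869, 0.494, 0.005], [0.494, -0.869, 0.004], [0.006, -0.001, -1.0]]
ft_force: [-1.1, 1.2, 6.3]
opening: 0.0423
grip_force: 50.2
```

Emit:
servo_tool(deltas=[[[0.03, 0, 0, 0.03, 0], [0.03, 0, 0, 0.07, 0], [0.03, 0, 0, 0.1, 0], [0.03, 0.005, -0.04, 0.11, 0], [0.03, 0.01, -0.08, 0.11, 0], [0.03, 0.015, -0.12, 0.11, 0], [0.03, 0.02, -0.15, 0.11, 0], [0.03, 0.026, -0.19, 0.11, 0], [0.03, 0.03, -0.22, 0.11, 0], [0.03, 0.034, -0.25, 0.11, 0], [0.03, 0.036, -0.263, 0.11, 0], [0.03, 0.036, -0.263, 0.11, 0]]])

```text
time: 4.57
position: [0.5538, 0.1069, 0.1256]
eef_rot: [[0.871, 0.491, 0.0], [0.491, -0.871, -0.001], [-0.0, 0.001, -1.0]]
ft_force: [0.8, 0.6, -3.3]
opening: 0.0423
grip_force: 52.3
```

```bash
cat > tr.py <<'E'
from h import *
T=snap('top');S=snap('scene'); st=manip.read_state(); print(st['position'],st['ft_force'],st['opening'])
save(S,'tr.png',(200,120,460,315),3)
for n,s in(('top',T),('scene',S)):
    P=cloud(s);zb=st['position'][2]-.019
    r=np.hypot(P[...,0]-.5557,P[...,1]-.1113)
    q=P[(r<.1)&(P[...,2]>zb+.011)&(P[...,2]<zb+.021)]
    # rim points
    A=np.c_[2*q[:,:2],np.ones(len(q))]
    r0=np.hypot(*(q[:,:2]-[.5557,.1113]).T); k=q[(r0>.066)&(r0<.084)]
    for it in range(4):
        A=np.c_[2*k[:,:2],np.ones(len(k))]; x=np.linalg.lstsq(A,(k[:,:2]**2).sum(1),rcond=None)[0]; R=np.sqrt(x[2]+x[0]**2+x[1]**2)
        e=abs(np.hypot(*(k[:,:2]-x[:2]).T)-R); k2=k[e<max(.003,1.5*np.median(e))]; k=k2
    print(n,len(k),x[:2],R,np.percentile(k[:,2],[10,50,90]))
E
python3 tr.py
```

```text
[0.55339018 0.10997877 0.12543415] [ 0.16137258  0.86976121 -2.96841099] 0.04201234568403284
top 48 [0.55305235 0.10899491] 0.07007210257910922 [0.12101802 0.1232427  0.12512715]
scene 526 [0.55558273 0.1114772 ] 0.07265191408819514 [0.11826993 0.12083862 0.12254099]
```

View pics/tr.png

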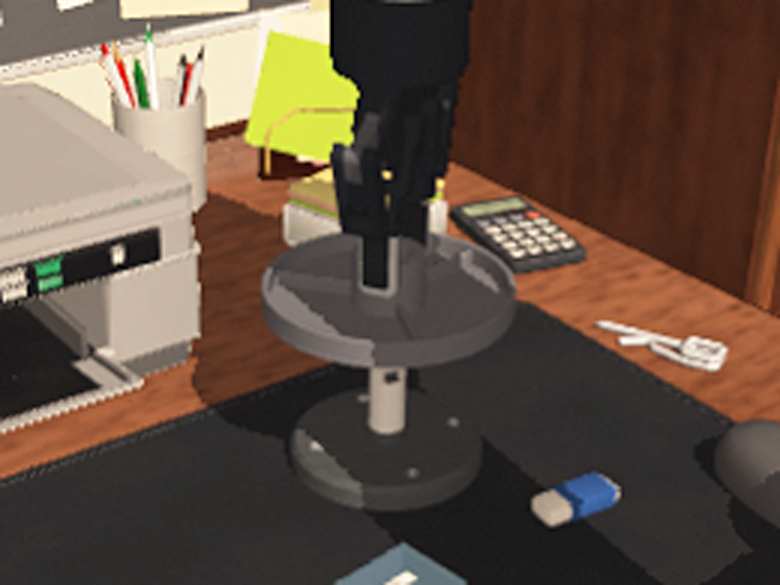

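Tray, held level, spans crop columns 261–517 (centre about 389). The spindle sits below it at about 387, so they're aligned. Lowering.

Emit:
servo_tool(deltas=[[[0.03, 0, 0, -0.015, 0], [0.03, 0, 0, -0.03, 0], [0.03, 0, 0, -0.038, 0], [0.03, 0, 0, -0.044, 0], [0.03, 0, 0, -0.044, 0], [0.03, 0, 0, -0.044, 0]]])

```text
time: 5.17
position: [0.553, 0.1107, 0.081]
eef_rot: [[0.869, 0.495, -0.001], [0.495, -0.869, 0.0], [-0.001, -0.001, -1.0]]
ft_force: [0.3, -0.5, -3.4]
opening: 0.042
grip_force: 52.3
```

Emit:
servo_tool(deltas=[[[0.03, 0, 0, -0.015, 0], [0.03, 0, 0, -0.028, 0], [0.03, 0, 0, -0.036, 0], [0.03, 0, 0, -0.04, 0], [0.03, 0, 0, -0.043, 0], [0.03, 0, 0, -0.043, 0], [0.03, 0, 0, -0.043, 0]]])

```text
time: 5.75
position: [0.5537, 0.1101, 0.0384]
eef_rot: [[0.869, 0.494, -0.0], [0.494, -0.869, 0.0], [-0.0, -0.0, -1.0]]
ft_force: [-0.4, -1.0, -4.0]
opening: 0.0423
grip_force: 52.3
```

Emit:
servo_tool(deltas=[[[0.03, 0, 0, -0.002, 0], [0.03, 0, 0, -0.003, 0], [0.03, 0, 0, -0.003, 0], [0.055, 0, 0, -0.003, 0], [0.085, 0, 0, -0.003, 0], [0.085, 0, 0, -0.003, 0], [0.085, 0, 0, 0, 0], [0.085, 0, 0, 0.04, 0], [0.085, 0, 0, 0.08, 0], [0.085, 0, 0, 0.12, 0]]])

```text
time: 6.58
position: [0.5529, 0.1101, 0.1593]
eef_rot: [[0.869, 0.494, -0.001], [0.494, -0.869, 0.0], [-0.001, -0.001, -1.0]]
ft_force: [0.6, -0.1, 1.1]
opening: 0.0848
grip_force: 0.0
```

Emit:
servo_tool(deltas=[[[0.085, -0.005, -0.04, 0.03, -4], [0.085, -0.01, -0.08, 0.03, -8], [0.085, -0.015, -0.12, 0.03, -8], [0.085, -0.02, -0.16, 0.03, -8], [0.085, -0.025, -0.2, 0.03, -8], [0.085, -0.03, -0.23, 0.03, -8], [0.085, -0.038, -0.25, 0.03, -8], [0.085, -0.038, -0.253, 0.03, -8], [0.085, -0.038, -0.253, 0.03, -8]]])

```text
time: 7.33
position: [0.5157, -0.1442, 0.1889]
eef_rot: [[0.931, 0.366, 0.001], [0.366, -0.931, -0.0], [0.001, 0.0, -1.0]]
ft_force: [-0.6, -0.5, 0.5]
opening: 0.0848
grip_force: 0.0
```

```bash
python3 - <<'E'
from h import *
S=snap('scene'); st=manip.read_state(); print(st['position'],st['ft_force'],st['eef_rot'])
save(S,'placed.png',(240,180,460,345),3)
P=cloud(S); 
for nm,lo,hi,a,b in(('rim',.028,.036,.064,.084),('hub',.045,.056,.011,.026)):
    r=np.hypot(P[...,0]-.5557,P[...,1]-.1113); k=P[(r<b)&(r>a)&(P[...,2]>lo)&(P[...,2]<hi)]
    A=np.c_[2*k[:,:2],np.ones(len(k))]; x=np.linalg.lstsq(A,(k[:,:2]**2).sum(1),rcond=None)[0]
    print(nm,len(k),x[:2],np.sqrt(x[2]+x[0]**2+x[1]**2),np.percentile(k[:,2],[5,50,95]))
E
```

```text
[ 0.51583775 -0.14299851  0.18871813] [-0.30753747  0.81110995  0.46056523] [[ 9.30090249e-01  3.67329670e-01  1.02122123e-03]
 [ 3.67329302e-01 -9.30090801e-01  5.33848528e-04]
 [ 1.14592688e-03 -1.21402827e-04 -9.99999336e-01]]
rim 484 [0.5558892  0.11215714] 0.07247804314670842 [0.02826454 0.03076524 0.03248317]
hub 187 [0.55511749 0.11311935] 0.018018920153294177 [0.04604692 0.05084237 0.05308097]
```

View pics/placed.png

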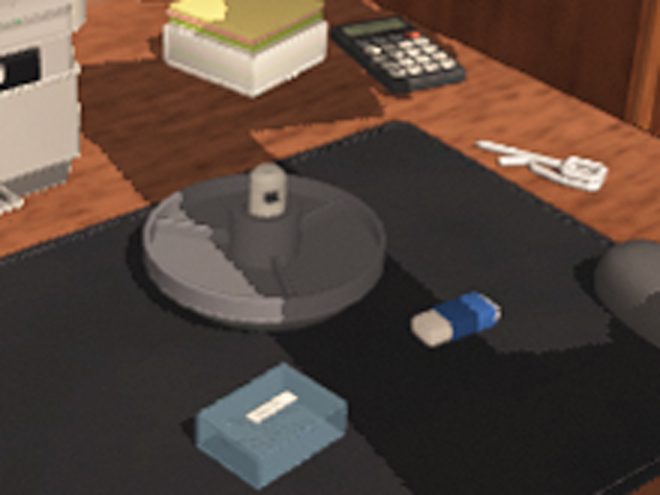

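Tray sits flat (rim at crop columns 143–385, spindle and hole above the hub at (268,195)). Next I'll grip the clip's eye.

Emit:
servo_tool(deltas=[[[0.085, 0, 0, -0.035, 0], [0.085, 0, 0, -0.07, 0], [0.085, 0, 0, -0.105, 0], [0.085, 0, 0, -0.14, 0], [0.085, 0, 0, -0.165, 0], [0.085, 0, 0, -0.18, 0], [0.085, 0, 0, -0.186, 0], [0.05, 0, 0, -0.186, 0], [0.03, 0, 0, -0.186, 0], [0.015, 0, 0, -0.186, 0], [0.015, 0, 0, -0.186, 0], [0.015, 0, 0, -0.186, 0]]], newtons=40)

```text
time: 8.38
position: [0.517, -0.1434, 0.0039]
eef_rot: [[0.93, 0.369, 0.003], [0.369, -0.93, -0.001], [0.002, 0.002, -1.0]]
ft_force: [-0.8, 1.1, 9.5]
opening: 0.0248
grip_force: 13.7
```

Emit:
servo_tool(deltas=[[[0.015, 0, 0, 0, 0], [0.015, 0, 0, 0, 0], [0.015, 0, 0, 0, 0]]])

```text
time: 8.63
position: [0.5171, -0.1435, 0.0042]
eef_rot: [[0.93, 0.368, 0.003], [0.368, -0.93, -0.001], [0.002, 0.002, -1.0]]
ft_force: [-0.1, 1.0, 5.4]
opening: 0.024
grip_force: 39.1
```

Emit:
servo_tool(deltas=[[[0.015, 0, 0, 0.02, 0], [0.015, 0, 0, 0.05, 0], [0.015, 0, 0, 0.08, 0], [0.015, -0.008, 0.035, 0.1, -7], [0.015, -0.017, 0.07, 0.1, -14], [0.015, -0.026, 0.105, 0.1, -21], [0.015, -0.035, 0.14, 0.1, -28], [0.015, -0.044, 0.175, 0.1, -35], [0.015, -0.053, 0.21, 0.1, -41.2], [0.015, -0.062, 0.245, 0.1, -41.2], [0.015, -0.07, 0.28, 0.1, -41.2], [0.015, -0.076, 0.306, 0.1, -41.2]]])

```text
time: 9.63
position: [0.4383, 0.1653, 0.1025]
eef_rot: [[0.943, -0.334, 0.0], [-0.334, -0.943, 0.001], [-0.0, -0.001, -1.0]]
ft_force: [-0.6, -0.2, -0.4]
opening: 0.0238
grip_force: 39.7
```

Emit:
servo_tool(deltas=[[[0.015, 0, 0, 0, 0], [0.015, 0, 0, 0, 0]]])

```text
time: 9.8
position: [0.4391, 0.164, 0.1024]
eef_rot: [[0.943, -0.332, 0.0], [-0.332, -0.943, -0.0], [0.0, 0.0, -1.0]]
ft_force: [0.2, -0.3, -1.2]
opening: 0.024
grip_force: 39.7
```

```bash
python3 - <<'E'
from h import *
S=snap('scene');T=snap('top'); st=manip.read_state(); print(st['position'],st['ft_force'],st['eef_rot'][:,0],st['opening'])
a=S['pixels'][170:290,260:360,::-1]; b=T['pixels'][190:310,270:370,::-1]
cv2.imwrite('pics/clip.png',cv2.resize(np.hstack([a,b]),None,fx=4,fy=4,interpolation=cv2.INTER_CUBIC))
p=st['position'];d=st['eef_rot'][:,0];n=np.array([-d[1],d[0],0])
z=p[2]-.0042
for f in(0,.003):
    o=p+f*d; o[2]=z
    X=[o+.084*d-.01*n+[0,0,.003],o+.03*d-.01*n+[0,0,.003]]
    print(f,proj(S,X).round(1).tolist(),proj(T,X).round(1).tolist())
np.save('/tmp/S.npy',S['pixels']);np.save('/tmp/T.npy',T['pixels'])
E
```

```text
[0.43971834 0.16248068 0.10239235] [ 0.09616307 -0.26819611 -0.43275588] [ 9.42230917e-01 -3.34963704e-01  4.64796319e-04] 0.023491997203512187
0 [[337.6, 235.0], [349.0, 250.7]] [[323.0, 284.8], [310.8, 312.1]]
0.003 [[337.0, 234.2], [348.3, 249.8]] [[323.6, 283.3], [311.5, 310.6]]
```

View pics/clip.png

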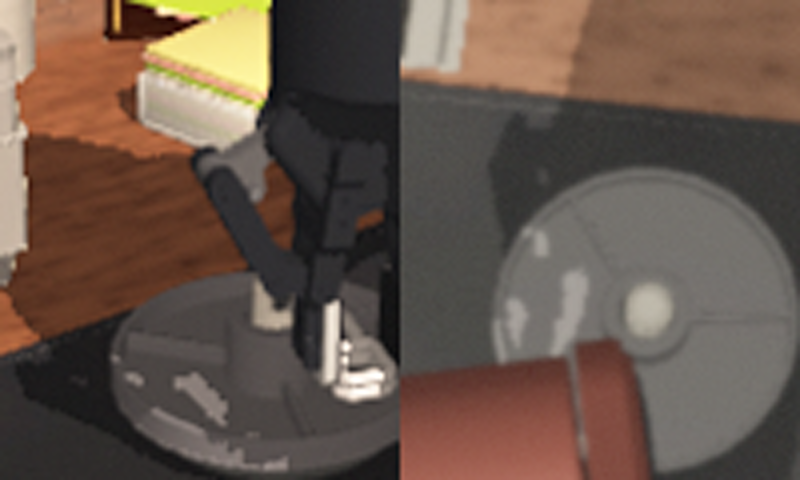

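Emit:
servo_tool(deltas=[[[0.015, 0, 0.001, -0.015, 0], [0.015, 0, 0.001, -0.03, 0], [0.015, 0, 0.001, -0.039, 0], [0.015, 0, 0.001, -0.039, 0], [0.015, 0, 0.001, -0.039, 0]]])

```text
time: 10.32
position: [0.4393, 0.163, 0.0628]
eef_rot: [[0.942, -0.337, -0.002], [-0.337, -0.942, -0.0], [-0.001, 0.001, -1.0]]
ft_force: [-0.3, 0.7, -0.5]
opening: 0.0238
grip_force: 39.7
```

```bash
cat > st.py <<'E'
from h import *
import sys
st=manip.read_state();p=st['position'];d=st['eef_rot'][:,0];D=np.array([.9415,-.3371]);N=np.array([.3371,.9415]);e=p[:2]-[.5557,.1113]
print(st['time'],p.round(4),'az',np.degrees(np.arctan2(d[1],d[0])).round(2),'along',(e@D).round(4),'lat',(e@N).round(4),'F along/lat/z',(st['ft_force'][:2]@D).round(1),(st['ft_force'][:2]@N).round(1),st['ft_force'][2].round(1),'M',st['moment'].round(2))
if len(sys.argv)>1:
    S=snap('scene'); save(S,sys.argv[1],(290,200,380,270),8)
E
python3 st.py pre.png
```

```text
10.3167 [0.4393 0.163  0.0628] az -19.67 along -0.1271 lat 0.0095 F along/lat/z -0.6 0.5 -0.5 M [-0.02 -0.02 -0.01]
```

View pics/pre.png

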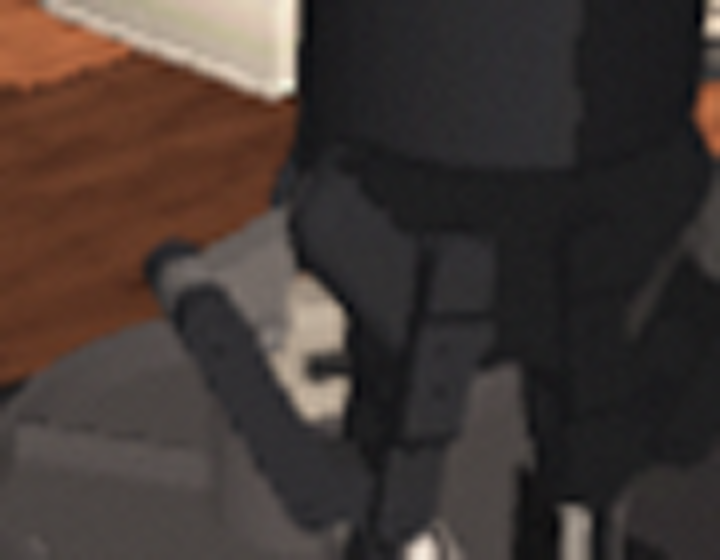

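Emit:
servo_tool(deltas=[[[0.015, 0.009, -0.003, 0, 0], [0.015, 0.018, -0.006, 0, 0], [0.015, 0.023, -0.008, 0, 0], [0.015, 0.025, -0.009, 0, 0], [0.015, 0.026, -0.009, 0, 0], [0.015, 0.027, -0.0095, 0, 0]]])

```text
time: 10.87
position: [0.4669, 0.1545, 0.0634]
eef_rot: [[0.942, -0.335, -0.0], [-0.335, -0.942, 0.0], [-0.0, -0.0, -1.0]]
ft_force: [0.6, -0.2, -0.4]
opening: 0.024
grip_force: 39.7
```

```bash
python3 st.py
```

```text
10.8667 [0.4669 0.1545 0.0634] az -19.59 along -0.0982 lat 0.0107 F along/lat/z 0.6 -0.0 -0.4 M [ 0.01 -0.02  0.03]
```

Emit:
servo_tool(deltas=[[[0.015, 0.001, -0.0004, 0, 0], [0.015, 0.002, -0.0007, 0, 0], [0.015, 0.003, -0.001, 0, 0], [0.015, 0.004, -0.0014, 0, 0], [0.015, 0.004, -0.0014, 0, 0]]])

```text
time: 11.28
position: [0.4702, 0.1532, 0.0631]
eef_rot: [[0.942, -0.335, -0.001], [-0.335, -0.942, 0.0], [-0.001, 0.0, -1.0]]
ft_force: [-0.7, 0.2, -0.1]
opening: 0.0237
grip_force: 39.7
```

```bash
python3 st.py
```

```text
11.2833 [0.4702 0.1532 0.0631] az -19.57 along -0.0947 lat 0.0107 F along/lat/z -0.7 -0.1 -0.1 M [ 0.09  0.11 -0.03]
```

Emit:
servo_tool(deltas=[[[0.015, 0.001, -0.0004, 0, 0], [0.015, 0.002, -0.0007, 0, 0], [0.015, 0.003, -0.001, 0, 0], [0.015, 0.004, -0.0014, 0, 0], [0.015, 0.004, -0.0014, 0, 0]]])

```text
time: 11.7
position: [0.4709, 0.1525, 0.062]
eef_rot: [[0.942, -0.336, -0.008], [-0.336, -0.942, 0.001], [-0.008, 0.002, -1.0]]
ft_force: [-7.0, 4.7, 0.9]
opening: 0.0235
grip_force: 39.9
```

```bash
python3 st.py
```

```text
11.7 [0.4709 0.1525 0.062 ] az -19.6 along -0.0938 lat 0.0102 F along/lat/z -8.2 2.1 0.9 M [0.71 1.08 0.04]
```

Emit:
servo_tool(deltas=[[[0.015, -0.004, 0.0014, 0, 0], [0.015, -0.006, 0.002, 0.001, 0], [0.015, -0.006, 0.002, 0.0018, 0], [0.015, -0.004, 0.0016, 0.0018, 0], [0.015, -0.003, 0.0013, 0.0018, 0], [0.015, -0.002, 0.001, 0.0018, 0], [0.015, -0.001, 0.0006, 0.0018, 0], [0.015, 0, 0.0003, 0.0018, 0], [0.015, 0, 0.0003, 0.0018, 0]]])

```text
time: 12.45
position: [0.4751, 0.1519, 0.0652]
eef_rot: [[0.942, -0.335, 0.001], [-0.335, -0.942, -0.0], [0.001, -0.0, -1.0]]
ft_force: [-0.0, -0.6, -0.4]
opening: 0.0238
grip_force: 39.7
```

```bash
python3 st.py
```

```text
12.45 [0.4751 0.1519 0.0652] az -19.58 along -0.0896 lat 0.0111 F along/lat/z 0.2 -0.6 -0.4 M [ 0.   -0.05  0.03]
```

It went in. Creeping on, checking force.

Emit:
servo_tool(deltas=[[[0.015, 0.001, -0.0004, 0, 0], [0.015, 0.002, -0.0007, 0, 0], [0.015, 0.003, -0.001, 0, 0], [0.015, 0.004, -0.0014, 0, 0], [0.015, 0.005, -0.0018, 0, 0], [0.015, 0.006, -0.0021, 0, 0], [0.015, 0.006, -0.0021, 0, 0]]])

```text
time: 13.03
position: [0.4809, 0.1499, 0.0652]
eef_rot: [[0.942, -0.335, 0.0], [-0.335, -0.942, 0.0], [0.0, -0.0, -1.0]]
ft_force: [0.2, -0.2, -0.7]
opening: 0.0238
grip_force: 39.7
```

```bash
python3 st.py
```

```text
13.0333 [0.4809 0.1499 0.0652] az -19.57 along -0.0834 lat 0.0111 F along/lat/z 0.2 -0.1 -0.7 M [-0.03 -0.03  0.03]
```

Emit:
servo_tool(deltas=[[[0.015, 0.001, -0.0004, 0, 0], [0.015, 0.002, -0.0007, 0, 0], [0.015, 0.003, -0.001, 0, 0], [0.015, 0.004, -0.0014, 0, 0], [0.015, 0.005, -0.0018, 0, 0], [0.015, 0.006, -0.0021, 0, 0], [0.015, 0.007, -0.0025, 0, 0], [0.015, 0.007, -0.0025, 0, 0]]])

```text
time: 13.7
position: [0.4879, 0.1473, 0.0652]
eef_rot: [[0.942, -0.335, 0.0], [-0.335, -0.942, -0.0], [0.0, -0.0, -1.0]]
ft_force: [-0.5, 0.5, 0.7]
opening: 0.024
grip_force: 39.7
```

```bash
python3 st.py
```

```text
13.7 [0.4879 0.1473 0.0652] az -19.58 along -0.076 lat 0.0111 F along/lat/z -0.6 0.3 0.7 M [-0.03 -0.05 -0.04]
```

Emit:
servo_tool(deltas=[[[0.015, 0.001, -0.0004, 0, 0], [0.015, 0.002, -0.0007, 0, 0], [0.015, 0.003, -0.001, 0, 0], [0.015, 0.004, -0.0014, 0, 0], [0.015, 0.005, -0.0018, 0, 0], [0.015, 0.006, -0.0021, 0, 0], [0.015, 0.007, -0.0025, 0, 0], [0.015, 0.007, -0.0025, 0, 0]]])

```text
time: 14.37
position: [0.495, 0.1448, 0.0652]
eef_rot: [[0.942, -0.335, 0.0], [-0.335, -0.942, -0.0], [0.0, -0.0, -1.0]]
ft_force: [0.9, -0.0, 1.2]
opening: 0.0236
grip_force: 39.7
```

```bash
python3 st.py
```

```text
14.3667 [0.495  0.1448 0.0652] az -19.57 along -0.0685 lat 0.0111 F along/lat/z 0.9 0.3 1.2 M [-0.06 -0.06 -0.03]
```

Emit:
servo_tool(deltas=[[[0.015, 0.001, -0.0004, 0, 0], [0.015, 0.002, -0.0007, 0, 0], [0.015, 0.003, -0.001, 0, 0], [0.015, 0.004, -0.0014, 0, 0], [0.015, 0.005, -0.0018, 0, 0], [0.015, 0.006, -0.0021, 0, 0], [0.015, 0.007, -0.0025, 0, 0], [0.015, 0.008, -0.0029, 0, 0], [0.015, 0.009, -0.0032, 0, 0], [0.015, 0.01, -0.0036, 0, 0], [0.015, 0.01, -0.0036, 0, 0]]])

```text
time: 15.28
position: [0.5049, 0.1412, 0.0652]
eef_rot: [[0.942, -0.335, 0.0], [-0.335, -0.942, -0.0], [0.0, -0.0, -1.0]]
ft_force: [0.2, -0.8, 1.2]
opening: 0.0242
grip_force: 39.8
```

```bash
python3 st.py
```

```text
15.2833 [0.5049 0.1412 0.0652] az -19.58 along -0.0579 lat 0.011 F along/lat/z 0.4 -0.7 1.2 M [-0.07 -0.04  0.01]
```

Emit:
servo_tool(deltas=[[[0.015, 0.001, -0.0004, 0, 0], [0.015, 0.002, -0.0007, 0, 0], [0.015, 0.003, -0.001, 0, 0], [0.015, 0.004, -0.0014, 0, 0], [0.015, 0.005, -0.0018, 0, 0], [0.015, 0.006, -0.0021, 0, 0], [0.015, 0.006, -0.0021, 0, 0]]])

```text
time: 15.87
position: [0.5094, 0.1396, 0.0647]
eef_rot: [[0.942, -0.335, -0.003], [-0.335, -0.942, 0.001], [-0.003, 0.0, -1.0]]
ft_force: [-4.2, 1.4, 3.4]
opening: 0.0235
grip_force: 40.0
```

```bash
python3 st.py
```

```text
15.8667 [0.5094 0.1396 0.0647] az -19.58 along -0.0531 lat 0.011 F along/lat/z -4.4 -0.1 3.4 M [ 0.31  0.56 -0.07]
```

Emit:
servo_tool(deltas=[[[0.015, 0.001, -0.0004, 0, 0], [0.015, 0.002, -0.0007, 0, 0], [0.015, 0.002, -0.0007, 0, 0]]])

```text
time: 16.12
position: [0.5105, 0.1392, 0.0645]
eef_rot: [[0.942, -0.335, -0.005], [-0.335, -0.942, 0.001], [-0.005, 0.001, -1.0]]
ft_force: [-5.9, 3.5, 3.3]
opening: 0.024
grip_force: 40.2
```

```bash
python3 st.py
```

```text
16.1167 [0.5105 0.1392 0.0645] az -19.59 along -0.0519 lat 0.0111 F along/lat/z -6.7 1.3 3.3 M [ 0.55  0.91 -0.01]
```

Emit:
servo_tool(deltas=[[[0.015, 0.001, -0.0004, 0, 0], [0.015, 0.002, -0.0007, 0, 0], [0.015, 0.002, -0.0007, 0, 0]]])

```text
time: 16.37
position: [0.513, 0.1383, 0.0646]
eef_rot: [[0.942, -0.335, -0.004], [-0.335, -0.942, 0.001], [-0.004, 0.001, -1.0]]
ft_force: [-4.3, 1.7, 3.3]
opening: 0.0235
grip_force: 40.1
```

```bash
python3 st.py
```

```text
16.3667 [0.513  0.1383 0.0646] az -19.57 along -0.0493 lat 0.0111 F along/lat/z -4.6 0.1 3.3 M [0.17 0.65 0.02]
```

Emit:
servo_tool(deltas=[[[0.015, 0.001, -0.0004, 0, 0], [0.015, 0.002, -0.0007, 0, 0], [0.015, 0.003, -0.001, 0, 0], [0.015, 0.004, -0.0014, 0, 0], [0.015, 0.004, -0.0014, 0, 0]]])

```text
time: 16.78
position: [0.5182, 0.1365, 0.065]
eef_rot: [[0.942, -0.335, -0.001], [-0.335, -0.942, -0.0], [-0.001, 0.0, -1.0]]
ft_force: [-2.9, 1.2, 2.4]
opening: 0.0241
grip_force: 40.0
```

```bash
python3 st.py
```

```text
16.7833 [0.5182 0.1365 0.065 ] az -19.56 along -0.0438 lat 0.0111 F along/lat/z -3.1 0.1 2.4 M [ 0.11  0.41 -0.03]
```

Emit:
servo_tool(deltas=[[[0.015, 0.001, -0.0004, 0, 0], [0.015, 0.002, -0.0007, 0, 0], [0.015, 0.003, -0.001, 0, 0], [0.015, 0.004, -0.0014, 0, 0], [0.015, 0.004, -0.0014, 0, 0]]])

```text
time: 17.2
position: [0.5239, 0.1345, 0.0654]
eef_rot: [[0.942, -0.335, 0.003], [-0.335, -0.942, -0.001], [0.003, -0.0, -1.0]]
ft_force: [-0.1, -0.6, 0.8]
opening: 0.024
grip_force: 39.8
```

```bash
python3 st.py
```

```text
17.2 [0.5239 0.1345 0.0654] az -19.56 along -0.0377 lat 0.0111 F along/lat/z 0.1 -0.6 0.8 M [-0.2   0.03 -0.04]
```

Emit:
servo_tool(deltas=[[[0.015, 0.001, -0.0004, 0, 0], [0.015, 0.002, -0.0007, 0, 0], [0.015, 0.003, -0.001, 0, 0], [0.015, 0.004, -0.0014, 0, 0], [0.015, 0.005, -0.0018, 0, 0], [0.015, 0.006, -0.0021, 0, 0], [0.015, 0.006, -0.0021, 0, 0]]])

```text
time: 17.78
position: [0.5292, 0.1325, 0.0653]
eef_rot: [[0.942, -0.335, 0.001], [-0.335, -0.942, -0.001], [0.001, 0.0, -1.0]]
ft_force: [-1.2, -1.8, 2.8]
opening: 0.0237
grip_force: 40.0
```

```bash
python3 st.py
```

```text
17.7833 [0.5292 0.1325 0.0653] az -19.56 along -0.032 lat 0.011 F along/lat/z -0.5 -2.1 2.8 M [-0.44  0.08 -0.08]
```

Emit:
servo_tool(deltas=[[[0.015, 0.001, -0.0004, 0, 0], [0.015, 0.002, -0.0007, 0, 0], [0.015, 0.002, -0.0007, 0, 0]]])

```text
time: 18.03
position: [0.531, 0.1319, 0.0653]
eef_rot: [[0.942, -0.335, 0.001], [-0.335, -0.942, -0.001], [0.001, 0.0, -1.0]]
ft_force: [-1.2, -3.3, 2.0]
opening: 0.0237
grip_force: 40.1
```

```bash
python3 st.py
```

```text
18.0333 [0.531  0.1319 0.0653] az -19.57 along -0.0302 lat 0.011 F along/lat/z 0.0 -3.5 2.0 M [-0.55  0.17 -0.08]
```

Emit:
servo_tool(deltas=[[[0.015, 0.001, -0.0005, 0, 0], [0.015, 0.002, -0.001, 0, 0], [0.015, 0.002, -0.001, 0, 0]]])

```text
time: 18.28
position: [0.5326, 0.1312, 0.0652]
eef_rot: [[0.942, -0.335, -0.0], [-0.335, -0.942, 0.0], [-0.0, 0.0, -1.0]]
ft_force: [-2.0, -1.6, 3.9]
opening: 0.0243
grip_force: 40.2
```

```bash
python3 st.py
```

```text
18.2833 [0.5326 0.1312 0.0652] az -19.58 along -0.0284 lat 0.0109 F along/lat/z -1.3 -2.1 3.9 M [-0.44  0.36 -0.13]
```

Emit:
servo_tool(deltas=[[[0.015, 0.001, -0.0006, 0, 0], [0.015, 0.0015, -0.0008, 0, 0], [0.015, 0.0015, -0.0008, 0, 0]]])

```text
time: 18.53
position: [0.5343, 0.1305, 0.0652]
eef_rot: [[0.942, -0.335, 0.0], [-0.335, -0.942, 0.0], [0.0, -0.0, -1.0]]
ft_force: [-2.3, -1.6, 5.1]
opening: 0.0233
grip_force: 40.2
```

```bash
python3 st.py
```

```text
18.5333 [0.5343 0.1305 0.0652] az -19.57 along -0.0266 lat 0.0109 F along/lat/z -1.6 -2.3 5.1 M [-0.33  0.39 -0.1 ]
```

Emit:
servo_tool(deltas=[[[0.015, 0.001, -0.0005, 0.0003, 0], [0.015, 0.0015, -0.0008, 0.0006, 0], [0.015, 0.0015, -0.0008, 0.0006, 0]]])

```text
time: 18.78
position: [0.5356, 0.1299, 0.0655]
eef_rot: [[0.942, -0.335, 0.0], [-0.335, -0.942, 0.001], [-0.0, -0.001, -1.0]]
ft_force: [-1.8, 0.1, 3.5]
opening: 0.0237
grip_force: 40.0
```

```bash
python3 st.py
```

```text
18.7833 [0.5356 0.1299 0.0655] az -19.58 along -0.0252 lat 0.0108 F along/lat/z -1.7 -0.5 3.5 M [-0.01  0.28 -0.01]
```

Emit:
servo_tool(deltas=[[[0.015, 0.0007, -0.0003, 0.0003, 0], [0.015, 0.001, -0.0004, 0.0005, 0], [0.015, 0.001, -0.0004, 0.0005, 0]]])

```text
time: 19.03
position: [0.5358, 0.1297, 0.0656]
eef_rot: [[0.942, -0.335, -0.002], [-0.335, -0.942, 0.001], [-0.002, -0.0, -1.0]]
ft_force: [-2.2, 3.0, 1.3]
opening: 0.0235
grip_force: 39.9
```

```bash
python3 st.py
```

```text
19.0333 [0.5358 0.1297 0.0656] az -19.58 along -0.025 lat 0.0106 F along/lat/z -3.1 2.1 1.3 M [0.34 0.47 0.02]
```

Emit:
servo_tool(deltas=[[[0.015, 0.0005, -0.0002, 0.0002, 0], [0.015, 0.001, -0.0003, 0.0003, 0], [0.015, 0.001, -0.0003, 0.0003, 0]]])

```text
time: 19.28
position: [0.536, 0.1296, 0.0656]
eef_rot: [[0.942, -0.335, -0.004], [-0.335, -0.942, 0.001], [-0.004, 0.0, -1.0]]
ft_force: [-4.4, 3.3, 0.3]
opening: 0.024
grip_force: 39.9
```

```bash
python3 st.py
```

```text
19.2833 [0.536  0.1296 0.0656] az -19.59 along -0.0247 lat 0.0106 F along/lat/z -5.3 1.6 0.3 M [ 0.5   0.75 -0.01]
```

Home (−5 N with no further travel). Releasing and withdrawing upward.

Emit:
servo_tool(deltas=[[[0.015, -0.001, 0.0003, 0, 0], [0.04, -0.001, 0.0003, 0, 0], [0.06, -0.001, 0.0003, 0, 0], [0.07, -0.001, 0.0003, 0, 0], [0.07, -0.001, 0.0003, 0, 0], [0.07, -0.003, 0.001, 0.01, 0], [0.07, -0.004, 0.0014, 0.04, 0], [0.07, -0.005, 0.002, 0.08, 0], [0.07, -0.03, 0.01, 0.11, 0], [0.07, -0.06, 0.02, 0.13, 0], [0.07, -0.09, 0, 0.13, 0]]])

```text
time: 20.2
position: [0.4515, 0.1322, 0.2039]
eef_rot: [[0.943, -0.332, 0.013], [-0.332, -0.943, 0.004], [0.011, -0.008, -1.0]]
ft_force: [0.3, -1.2, 1.1]
opening: 0.0699
grip_force: 0.0
```

Emit:
servo_tool(deltas=[[[0.07, 0, -0.04, 0, 0], [0.07, 0, -0.08, 0, 0], [0.07, 0, -0.12, 0, 0], [0.07, 0, -0.16, 0, 0], [0.07, 0, -0.2, 0, 0], [0.07, 0, -0.24, 0, 0], [0.07, 0, -0.28, 0, 0], [0.07, 0, -0.28, 0, 0]]])

```text
time: 20.87
position: [0.448, -0.1579, 0.1983]
eef_rot: [[0.94, -0.341, 0.003], [-0.341, -0.94, -0.006], [0.005, 0.004, -1.0]]
ft_force: [-0.5, -0.7, 1.2]
opening: 0.07
grip_force: 0.0
```

```bash
python3 - <<'E'
from h import *
S=snap('scene');T=snap('top'); print(manip.read_state()['ft_force'])
a=S['pixels'][215:295,280:380,::-1]; b=T['pixels'][230:310,285:385,::-1]
cv2.imwrite('pics/end.png',cv2.resize(np.hstack([a,b]),None,fx=4,fy=4,interpolation=cv2.INTER_CUBIC))
D=np.array([.9415,-.3371]);N=np.array([.3371,.9415]);c=np.array([.5557,.1113])
f=lambda x,y,z:[*(c+(x-.026)*D+(y+.01)*N),z]
X=[f(.084,-.01,.064),f(-.015,0,.067),f(.015,-.01,.064)]
print('exp tip,eyeback,eyefront',proj(S,X).round(1).tolist(),proj(T,X).round(1).tolist())
E
```

```text
[-0.08237591  1.20570204  0.18154482]
exp tip,eyeback,eyefront [[318.9, 227.2], [331.0, 252.6], [330.8, 244.8]] [[344.1, 239.5], [318.2, 284.1], [329.6, 272.0]]
```

View pics/end.png

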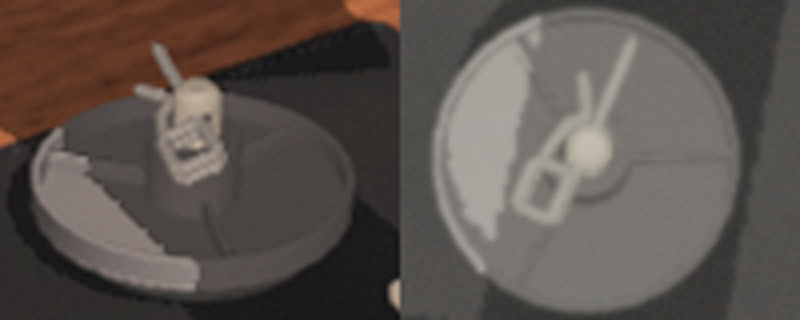

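The picture shows the tray flat, the leg through the spindle and the bow closed round it. The tip is at top (343,240) and scene (319,226), within about 1 px of where the home position puts it.

```bash
python3 -c "
from plant import manip
print(manip.close_job())"
```

```text
the job is handed in; nothing more can be done
None
```

The tray sits flat on the foot and the R-clip is locked home through the spindle's cross hole with its bow closed. The job is handed in at about 21 s; the interface returned no verdict.

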